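# Prop open the lid of a dry-storage chest

### The arm

A 7-joint arm with a two-finger parallel gripper is mounted at the origin on the work surface; the furniture and walls round the work are solid. World frame = base frame: x ahead of the robot, y to its left, z up, the work surface at z = 0. Lengths are in m, angles in rad, forces in N, time in s.
With the tool pointing down it reaches from about 0.4 to 0.85 m from the base axis. Payload 6.9 kg.
Tool frame: the origin (TCP) lies at the centre of the arm's flange, where the gripper is bolted on; the fingertips stand 173 mm ahead of it and the grasp point (between the pads) lies 155 mm ahead of it (manip.grasp_offset is the distance from the TCP to the grasp point, in m); z points along the fingers, y is the line along which they close (so a half turn about z gives the same grasp; the last joint's range is limited). The gripper opens to 85 mm and grips with 20 to 120 N. Pads are 22 mm wide; open, the fingers measure 114 mm over their backs; the gripper's body (76 mm by 85 mm) begins 54 mm behind the grasp point. The pads swing forward as they close: fully open they stand 13 mm farther back than shut.
Start: joints at [-1.188, 0.507, -0.238, 1.5, 0.126, 1.149, -0.155], TCP at [0.171, 0.601, 0.405] pointing down, gripper open.
Joint ranges: [-3.08, 3.08], [-0.24, 2.05], [-1.43, 1.35], [0, 2.5], [-1.52, 4.66], [0.17, 1.96], [-2.89, 2.89]. Speed limits (rad/s): [2.39, 2.39, 3.14, 3.14, 3.14, 3.14, 3.14].

### API

Orientations are given as a rotation vector (axis times angle).
In Python, from workcell import manip, optics gives the robot as it stands.
- The arm moves only by the tool jog_arm, never from a script. Its argument "steps" is text: rows parted by semicolons, each of 7 numbers parted by spaces: the shift along the tool's x, y, z in mm, then the turn, a rotation vector about the tool's x, y, z in rad, then the closure, from -1 (fully open) to 1 (shut), so that 0 is half open. In form: dx dy dz ax ay az hand; .... A call has 1 to 12 rows; each row shifts and turns the commanded pose from where the row before left it, along the tool's axes as they then stand; what a row does not reach is not made up. A row lasts 1/8 s, in which the tool goes at most 62.5 mm and 10.7 degrees, less where a joint would pass 70% of its speed; a pose out of reach is approached as far as the arm can. A call with a gripper value outside its range is refused whole. The fingers move at their own pace and stop on an object; "newtons" is the grip in N (left out, the last holds). Time passes only in rows, so rows that do not move let the fingers close. It gives the time, the measured TCP pose, the force, the opening and the grip force at its end, in the units of the state.
- manip.read_state(): the state, without advancing time (a new reading comes with each control period).
- optics.snapshot(name): name is "scene" or "top"; returns a dict with "img" (420x560x3 uint8, red, green, blue), "fx", "fy", "cx", "cy" (pixels), "D" ([k1, k2, p1, p2, k3] as OpenCV has them; the pictures are not rectified), "pose" (4x4, takes a point from camera to world coordinates). Camera axes: x right, y down, z forward; pixel columns grow to the right and rows downward; lengths in m; the calibration is good to about 2 mm. A picture is of the moment at which its call begins. There is no depth.
- manip.sign_off(): hands the job in; it is judged then, once.
Trained networks look in the newest picture that a camera, given by its name, has taken for a name from the list of things; names that differ only in an ending like _2 or _b are one class to them, and where a whole thing is asked for, a point or a joint stands for the part that bears it (a point fixed in the world has none). Each returns a list of dicts, best first, with "score" (0 to 1); they miss things now and then, are a little off and sometimes report something else, mostly with a low value. They report only what shows in the picture. A call takes as long as a camera call. They do not tell look-alikes from the thing itself.
- optics.search_frame(camera, label): "location" ([column, row] in pixels, amid what is visible of it).
- optics.landmark_of(camera, label): "location" ([column, row] in pixels: a listed point, or the origin of a listed thing).
The state is a dict: "t": time; "joint_positions": joint angles; "joint_vel": joint speeds; "effort": joint torques, N m; "tool_pos": TCP position; "orientation": TCP orientation; "ft_force": force on the tool from outside, world axes, zero at the start; "moment": the same for the moment, N m; "grip_width": finger opening in m; "grasp_force": force on a finger pad.
Only numpy, scipy, OpenCV 4.12 (cv2) and the standard library are available. Lean on these libraries where they do the work, as an engineer would, in place of code of your own. Each camera call takes 0.05 s, during which the arm holds its last target. There are 200 camera calls.

### The job

Open the white dry-storage chest and prop its lid so that specimens can be taken out safely: lift the lid wide open by its handle, then swing the prop rod up from the chest's front by its black ball knob and work its tip gently along the underside of the steel keeper plate until it drops fully into the holding slot and the lid rests on the rod by itself. The slot's place differs a little from chest to chest, so find it by feel and never force the rod against the plate. Leave the bottles, the green specimen and the loupe where they are.

Things in the scene. Friction and masses are not known exactly. Their poses are not given: they have to be found in the camera images.
- chest: White chest fixed to the bench, 205 (x, depth) x 270 (y, width) x 119 mm high when shut; origin on the bench under its centre, x to its back (hinge side), y to its left as the robot sees it, z up. Its rubber-sealed lid is 24 mm thick with a clear window; the lid's front edge lies 210 mm from the hinge line.
- lid (a joint): Lid angle, rad: 0 shut, grows as it opens, stop at 1.15. 0.6 kg; soft-closing: lifting by the handle takes about 3.5 N plus 25 N per rad/s. Let go, it sinks by itself, from 0.01 rad/s near the stop to 0.03 rad/s below 0.95 (to 0.93: some 15 s from the stop, 5 s from 1.05). Lying on the tip beside the slot it reads about 0.91 to 0.93; seated on the rod's shoulder 0.873.
- prop_rod (a joint): Swing of the prop rod, rad: 0 lying in its clip across the chest's front, pointing to the chest's right (-y); pi/2 upright; stop 1.85. Turning axis in the chest frame (-0.940, 0, 0.342), so it leans back: upright it points along (0.342, 0, 0.940). Turns freely, falls back if let go. 10 mm steel; a flat 20 mm shoulder 200 mm from the pivot, then a round-ended tip 8 mm thick, 11.5 mm long.
- slot_nominal (a point): Point on the lid where the upright rod's shoulder meets the keeper, a 3 mm steel plate at the lid's front edge. Its slot (11 mm in y, 23 mm front to back) is adjustable: its middle is up to 14 mm left or right of this point, unmeasured, so the rod seats within 0.08 rad of pi/2. The plate reaches 52 mm right and 20 mm left of the slot; square to the rod when the lid is at 0.873.
- lid_hinge (a point): Middle of the lid's hinge line, 95 mm above the bench, 102.5 mm behind the chest's centre; the line runs along the chest's y.
- lid_handle (a point): Middle of the lid's steel bar handle: round bar 11 mm thick, 90 mm long along the chest's y, 29 mm free gap between it and the lid's front edge, 107 mm up when shut; 245 mm in front of the hinge line, 12 mm above it and 30 mm right of the chest's middle, turning with the lid. The bar can turn in the grip.
- rod_pivot (a point): Pivot of the prop rod, at the chest's front left: 119.5 mm in front of the chest's centre, 115 mm to its left, 72 mm up.
- knob (a point): Centre of the black 25 mm ball knob, on a stem 36 mm off the rod along its turning axis (forward, a little up), 85 mm from the pivot. The stem keeps its direction and the ball can turn in the grip, so the gripper need not turn. 84 mm up when the rod lies, 164 upright. Swung on slowly (2 mm/s) from 1.43 under the lid, 3 to 7 N here slides the tip along; it drops in the slot, then meets its wall.
- rod_tip (a point): The very end of the rod's tip, 211.5 mm from the pivot.
- brown_bottle_mid (a point): Middle (66 mm up) of a loose brown bottle with black cap, 54 mm thick, 132 mm high; bystander left of the chest.
- white_bottle_mid (a point): Middle (57 mm up) of a loose white bottle with red cap, 48 mm thick, 115 mm high; bystander left of the chest.
- green_mount_mid (a point): Middle (12 mm up) of a loose green round resin specimen, 31 mm thick, 24 mm high; bystander in front of the chest.
- eye_loupe_mid (a point): Middle (19 mm up) of a loose black eye loupe, 36 mm thick, 38 mm high; bystander.
There are look-alikes about, which are no part of the job. Of the things that look like the part that bears green_mount_mid, take the one that is nearest to the robot's base at the start.

How it is judged:
By the outcome, as a careful person would: the job done as asked, in the order asked, and still so for the second after the job is handed in, with the robot touching nothing.
It also fails if it takes over 72 s, if anything falls off the work surface, if the arm or the gripper's body presses on something with over 40 N, if the wrist force passes 120 N, or if a joint passes its speed limit or range.

## Working session

There is one attempt and no reset: what is moved stays moved. The work goes in short steps, Python scripts to look and compute and a tool call to move; the robot and the scene stay as the last step left them, time stands still between calls to the robot, and variables do not carry over. Pictures are saved under pics/ and viewed, at most 10 in all, crops included, and the job is handed in when it is done.

Besides the shell and the picture viewer there is one more tool, called by a JSON object that holds its "op" and its "data". jog_arm: Moves the arm, as the interface text tells. Its arguments: {"type":"object","properties":{"steps":{"type":"string"},"newtons":{"type":"number"}},"required":["steps"]}

```bash
ls; mkdir -p pics; python3 - <<'E'
from workcell import manip, optics
import cv2,numpy as np
s=manip.read_state();print({k:np.round(v,3).tolist() for k,v in s.items()}, manip.grasp_offset)
for c in ("scene","top"):
    d=optics.snapshot(c);cv2.imwrite(f"pics/{c}0.png",d["img"][:,:,::-1])
    print(c,d["fx"],d["fy"],d["cx"],d["cy"],d["D"],np.round(d["pose"],3).tolist())
    for l in ["chest","slot_nominal","lid_hinge","lid_handle","rod_pivot","knob","rod_tip","brown_bottle_mid","white_bottle_mid","green_mount_mid","eye_loupe_mid"]:
        print(l,[(np.round(r["location"],1).tolist(),round(r["score"],2)) for r in optics.landmark_of(c,l)[:3]])
E
```

```text
pics
{'t': 0.0, 'joint_positions': [-1.188, 0.508, -0.238, 1.501, 0.126, 1.149, -0.155], 'joint_vel': [-0.0, 0.001, -0.001, 0.001, 0.001, -0.001, -0.001], 'effort': [-0.0, -62.059, -2.187, -24.965, 0.013, 0.012, -0.0], 'tool_pos': [0.171, 0.601, 0.404], 'orientation': [-0.435, -3.111, 0.003], 'ft_force': [0.326, -0.624, 0.587], 'moment': [-0.078, -0.062, -0.002], 'grasp_force': 0.0, 'grip_width': 0.085} 0.1547
scene 540.0758326346003 540.0758326346003 274.72852936156374 202.11789103700428 [-0.15081025  0.          0.          0.          0.        ] [[1.0, 0.023, -0.018, 0.54], [0.029, -0.798, 0.602, -0.508], [-0.0, -0.602, -0.799, 0.957], [0.0, 0.0, 0.0, 1.0]]
chest [([310.7, 232.5], 0.64)]
slot_nominal [([243.1, 167.4], 0.79)]
lid_hinge [([359.6, 200.7], 0.92)]
lid_handle [([237.0, 217.9], 0.87)]
rod_pivot [([251.5, 168.0], 0.89)]
knob [([232.7, 198.9], 0.84)]
rod_tip [([250.0, 250.4], 0.97)]
brown_bottle_mid [([305.9, 120.5], 0.82)]
white_bottle_mid [([353.1, 124.8], 0.72)]
green_mount_mid [([221.3, 138.0], 0.71), ([197.9, 174.4], 0.67), ([220.1, 159.4], 0.61)]
eye_loupe_mid [([194.3, 315.7], 0.72)]
top 447.8069372274638 447.8069372274638 283.57170766087916 206.56230958296044 [-0.13836492  0.          0.          0.          0.        ] [[-0.06, -0.978, 0.202, 0.324], [-0.998, 0.059, -0.014, 0.176], [0.001, -0.202, -0.979, 1.052], [0.0, 0.0, 0.0, 1.0]]
chest [([290.7, 184.2], 0.66)]
slot_nominal [([248.4, 236.4], 0.78)]
lid_hinge [([290.2, 247.1], 0.29)]
lid_handle [([317.3, 234.5], 0.88)]
rod_pivot [([250.3, 241.3], 0.63)]
knob [([289.9, 246.9], 0.86)]
rod_tip [([344.8, 223.9], 0.82)]
brown_bottle_mid [([175.8, 190.5], 0.83), ([343.1, 222.0], 0.41)]
white_bottle_mid [([177.6, 144.7], 0.63), ([389.0, 268.6], 0.4)]
green_mount_mid [([194.9, 246.6], 0.58), ([240.4, 295.4], 0.53), ([216.3, 271.7], 0.51)]
eye_loupe_mid [([389.0, 272.2], 0.57)]
```

View pics/scene0.png

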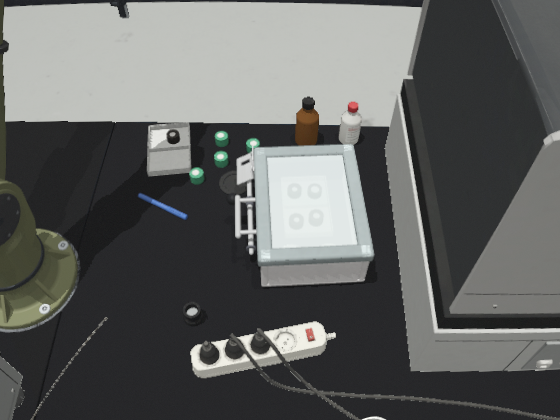

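View pics/top0.png

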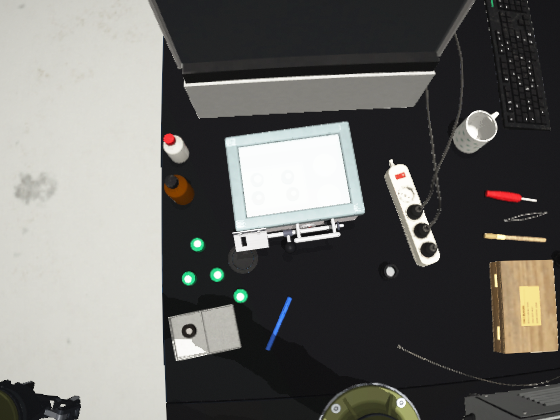

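```bash
cat > h.py <<'E'
from workcell import manip, optics
import cv2,numpy as np
from scipy.optimize import least_squares
from scipy.spatial.transform import Rotation as R
def proj(d,P):
    T=np.linalg.inv(d["pose"]);K=np.array([[d["fx"],0,d["cx"]],[0,d["fy"],d["cy"]],[0,0,1.]])
    return cv2.projectPoints(np.atleast_2d(P).astype(float),cv2.Rodrigues(T[:3,:3])[0],T[:3,3],K,np.array(d["D"]))[0][:,0]
def ray(d,uv):
    K=np.array([[d["fx"],0,d["cx"]],[0,d["fy"],d["cy"]],[0,0,1.]])
    p=cv2.undistortPoints(np.array([[uv]],float),K,np.array(d["D"]))[0,0]
    return d["pose"][:3,3],d["pose"][:3,:3]@np.array([p[0],p[1],1])
def atz(d,uv,z):
    o,v=ray(d,uv);return o+v*(z-o[2])/v[2]
def lm(cam,l):
    r=optics.landmark_of(cam,l);return r[0]["location"] if r else None
# chest-frame points (lid shut, rod lying)
PTS=dict(lid_handle=[-.1425,-.030,.107],rod_pivot=[-.1195,.115,.072],lid_hinge=[.1025,0,.095],
 knob=[-.1195-.036*.94,.115-.085,.072+.036*.342],rod_tip=[-.1195,.115-.2115,.072])
E
python3 - <<'E'
from h import *
D={c:optics.snapshot(c) for c in("scene","top")}
obs=[]
for c in D:
    for l,p in PTS.items():
        if (c,l)==("top","lid_hinge"):continue
        uv=lm(c,l)
        if uv is not None: obs.append((c,l,np.array(uv),np.array(p)))
def W(q,p):
    return np.array([q[0]+np.cos(q[2])*p[0]-np.sin(q[2])*p[1],q[1]+np.sin(q[2])*p[0]+np.cos(q[2])*p[1],p[2]])
f=lambda q:np.concatenate([proj(D[c],W(q,p))[0]-uv for c,l,uv,p in obs])
s=least_squares(f,[.6,.1,0],loss="soft_l1",f_scale=1.5)
print(s.x)
for (c,l,_,p),e in zip(obs,f(s.x).reshape(-1,2)):print(c,l,e.round(1),W(s.x,p).round(4))
for c in D:
  for l,z in dict(brown_bottle_mid=.066,white_bottle_mid=.057,green_mount_mid=.012,eye_loupe_mid=.019).items():
    for r in optics.landmark_of(c,l)[:4]:
        if r["score"]>.3: print(c,l,round(r["score"],2),atz(D[c],r["location"],z).round(3))
E
```

```text
[0.58996013 0.13886181 0.07618245]
scene lid_handle [0.7 3.6] [0.4502 0.0981 0.107 ]
scene rod_pivot [-3.7  2. ] [0.4621 0.2444 0.072 ]
scene lid_hinge [-1.3  2.2] [0.6922 0.1467 0.095 ]
scene knob [-0.2 -1.4] [0.4348 0.1571 0.0843]
scene rod_tip [0.3 4.6] [0.4782 0.0335 0.072 ]
top lid_handle [-4.5  0.5] [0.4502 0.0981 0.107 ]
top rod_pivot [-1.5  0.1] [0.4621 0.2444 0.072 ]
top knob [-0.6 -1.8] [0.4348 0.1571 0.0843]
top rod_tip [-0.9 -0.8] [0.4782 0.0335 0.072 ]
scene brown_bottle_mid 0.88 [0.587 0.407 0.066]
scene white_bottle_mid 0.89 [0.691 0.411 0.057]
scene white_bottle_mid 0.73 [0.47  0.05  0.057]
scene green_mount_mid 0.77 [0.389 0.322 0.012]
scene green_mount_mid 0.66 [0.338 0.276 0.012]
scene green_mount_mid 0.6 [0.464 0.364 0.012]
scene green_mount_mid 0.44 [0.383 0.396 0.012]
scene eye_loupe_mid 0.78 [ 0.367 -0.073  0.019]
top brown_bottle_mid 0.57 [0.582 0.41  0.066]
top white_bottle_mid 0.98 [0.692 0.4   0.057]
top green_mount_mid 0.73 [0.386 0.317 0.012]
top green_mount_mid 0.72 [0.334 0.269 0.012]
top green_mount_mid 0.48 [0.39  0.395 0.012]
top green_mount_mid 0.46 [0.459 0.372 0.012]
top eye_loupe_mid 0.65 [ 0.372 -0.07   0.019]
top eye_loupe_mid 0.54 [0.721 0.14  0.019]
top eye_loupe_mid 0.46 [0.58  0.142 0.019]
```

The scene view shows the white chest at centre, with its handle at about (240,217), keeper plate at (245,168) and knob at (233,199). Four green mounts sit at (197,175), (221,158), (221,138) and (253,145), and the loupe is at (193,314). The top view agrees. The green mount nearest the base is the one at (0.336,0.272). Only bystander choices have look-alikes; the nearby confusables for the handle at (240,217) are the keeper plate at (245,168) and the rod lying at about x=250. I'll check the fit in one close crop.

```bash
cat >> h.py <<'E'
def W(q,p):
    p=np.asarray(p);c,s=np.cos(q[2]),np.sin(q[2]);return np.array([q[0]+c*p[0]-s*p[1],q[1]+s*p[0]+c*p[1],p[2]])
def draw(d,q,P,box,k,color=(255,0,0)):
    im=cv2.resize(d["img"][box[1]:box[3],box[0]:box[2]],None,fx=k,fy=k,interpolation=cv2.INTER_CUBIC)
    for p in P:
        u=(proj(d,W(q,p))[0]-[box[0],box[1]]+.5)*k
        cv2.circle(im,tuple(int(round(v)) for v in u),2,color,-1)
    return im
E
python3 - <<'E'
from h import *
N=5;D={c:[] for c in("scene","top")};S={}
obs=[]
for c in D:
  for _ in range(3):
    S[c]=optics.snapshot(c)
    for l,p in PTS.items():
        r=optics.landmark_of(c,l)
        if r and r[0]["score"]>.5: obs.append((c,l,np.array(r[0]["location"]),np.array(p)))
f=lambda q:np.concatenate([proj(S[c],W(q,p))[0]-uv for c,l,uv,p in obs])
s=least_squares(f,[.59,.139,.076],loss="soft_l1",f_scale=1.5);q=s.x;print(q,np.sqrt(np.mean(f(q)**2)))
P=list(PTS.values())+[[x,y,.119] for x in(-.1075,.1025) for y in(-.135,.135)]+[[-.1425,-.075,.107],[-.1425,.015,.107]]
a=draw(S["scene"],q,P,(180,130,380,290),3);b=draw(S["top"],q,P,(160,110,380,270),3)
cv2.imwrite("pics/ov.png",cv2.resize(np.hstack([a[:,:,::-1],b[:480,:,::-1]]),(800,305)))
cv2.imwrite("pics/ov2.png",np.hstack([draw(S["scene"],q,P,(215,140,295,280),4)[:,:,::-1],draw(S["top"],q,P,(220,110,300,250),4)[:,:,::-1]]))
cv2.imwrite("pics/ov1.png",a[:,:,::-1])
E
```

```text
[0.58980092 0.13648245 0.06380228] 2.1459993133285464
```

View pics/ov1.png

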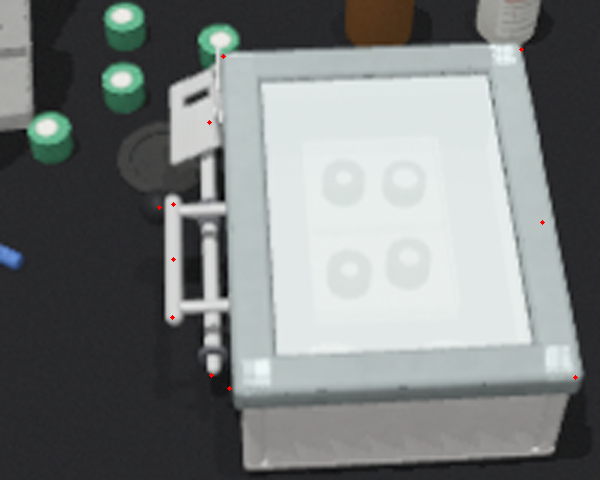

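View pics/ov.png

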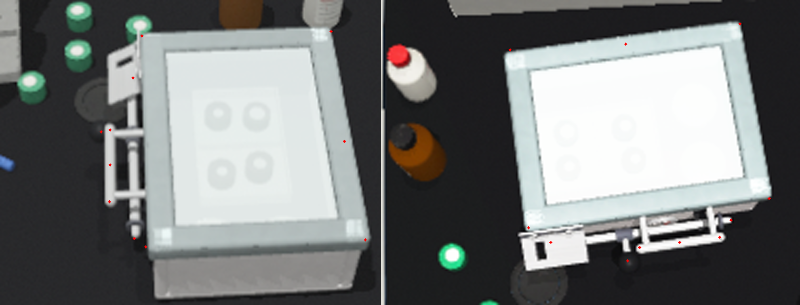

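The overlay agrees with the handle, the knob and the rod to within about 2 mm; in the crop the handle ends fall at (172,202) and (173,318). The grip target is the round bar in front. Next is a small planner, then the first move.

```bash
cat >> h.py <<'E'
Q=np.array([.590,.137,.066])
G=manip.grasp_offset
def RH(p=0,yaw=0):  # tool x=+chest y, tool y=+chest x, z down, pitched p towards +x; yaw about tool z last
    c,s=np.cos(Q[2]),np.sin(Q[2])
    B=np.array([[-s,c,0],[c,s,0],[0,0,-1.]]).T.copy()
    B=np.column_stack([[-s,c,0],[c,s,0],[0,0,-1.]])
    return R.from_matrix(B)
def pose(off=0):
    s=manip.read_state();return np.array(s["tool_pos"]),R.from_rotvec(s["orientation"])
def rows(path,hand,start=None):
    """path: list of (grasp point world, Rotation); prints jog rows"""
    p,r=start or pose();o=[]
    for g,r2 in path:
        p2=np.array(g)-r2.as_matrix()[:,2]*G
        d=r.inv().apply(p2-p)*1000;a=(r.inv()*r2).as_rotvec()
        o.append(" ".join(f"{v:.1f}" for v in d)+" "+" ".join(f"{v:.3f}" for v in a)+f" {hand}")
        # accumulate rounded
        p=p+r.apply(np.round(d,1)/1000);r=r*R.from_rotvec(np.round(a,3))
    print("; ".join(o));print("end tcp",p.round(4),"rot",r.as_rotvec().round(3))
    return p,r
def interp(g0,r0,g1,r1,n):
    from scipy.spatial.transform import Slerp
    S=Slerp([0,1],R.concatenate([r0,r1]))
    return [(g0+(g1-g0)*t,S(t)) for t in np.linspace(0,1,n+1)[1:]]
def grasp():
    p,r=pose();return p+r.as_matrix()[:,2]*G,r
E
python3 - <<'E'
from h import *
g,r=grasp();h=W(Q,PTS["lid_handle"]);print(g,h)
rows(interp(g,r,h+[0,0,.08],RH(),12),0.3)
E
```

```text
[0.17143193 0.60101658 0.2499707 ] [0.44978882 0.09766714 0.107     ]
-33.8 -34.0 5.2 -0.000 0.000 0.102 0.3; -37.1 -30.3 5.3 -0.000 0.000 0.102 0.3; -40.0 -26.4 5.2 -0.000 0.000 0.103 0.3; -42.5 -22.2 5.3 -0.000 0.000 0.102 0.3; -44.5 -17.7 5.2 -0.000 0.000 0.102 0.3; -46.2 -13.1 5.3 -0.000 0.000 0.102 0.3; -47.2 -8.4 5.2 -0.000 0.000 0.103 0.3; -47.8 -3.4 5.3 -0.000 0.000 0.102 0.3; -47.9 1.4 5.2 -0.000 0.000 0.102 0.3; -47.5 6.3 5.3 -0.000 0.000 0.102 0.3; -46.6 11.2 5.2 -0.000 0.000 0.103 0.3; -45.3 15.8 5.3 -0.000 0.000 0.102 0.3
end tcp [0.4498 0.0976 0.3417] rot [ 2.147  2.293 -0.   ]
```

{"op": "jog_arm", "data": {"steps": "-33.8 -34.0 5.2 0 0 0.102 0.3; -37.1 -30.3 5.3 0 0 0.102 0.3; -40.0 -26.4 5.2 0 0 0.103 0.3; -42.5 -22.2 5.3 0 0 0.102 0.3; -44.5 -17.7 5.2 0 0 0.102 0.3; -46.2 -13.1 5.3 0 0 0.102 0.3; -47.2 -8.4 5.2 0 0 0.103 0.3; -47.8 -3.4 5.3 0 0 0.102 0.3; -47.9 1.4 5.2 0 0 0.102 0.3; -47.5 6.3 5.3 0 0 0.102 0.3; -46.6 11.2 5.2 0 0 0.103 0.3; -45.3 15.8 5.3 0 0 0.102 0.3", "newtons": 50}}

```text
t: 5.45
tool_pos: [0.4505, 0.0963, 0.3418]
orientation: [2.15, 2.29, 0.001]
ft_force: [1.0, 0.6, -0.4]
grip_width: 0.03
grasp_force: 0.0
```

```bash
python3 - <<'E'
from h import *
g,r=grasp();h=W(Q,PTS["lid_handle"]);s=manip.read_state()
print(s["t"],g,h,s["grip_width"],np.round(s["joint_positions"],2),s["ft_force"])
d=optics.snapshot("scene");cv2.imwrite("pics/a.png",cv2.resize(d["img"][100:300,150:390],None,fx=3,fy=3)[:,:,::-1])
rows(interp(g,r,h,RH(),4)+[(h,RH())],0.3)
E
```

```text
5.45 [0.45060874 0.09639787 0.18713355] [0.44978882 0.09766714 0.107     ] 0.029976758102275278 [-0.41  0.33  0.19  2.01 -0.09  0.81 -0.1 ] [ 0.98690222  0.62993078 -0.43753727]
6.3 -2.2 19.7 0.002 0.004 -0.012 0.3; 0.4 -0.2 20.1 0.000 -0.000 -0.001 0.3; 0.3 -0.1 20.0 0.000 -0.000 -0.001 0.3; 0.3 -0.2 20.0 0.001 -0.000 -0.001 0.3; 0.0 0.0 0.0 -0.000 -0.000 0.000 0.3
end tcp [0.4498 0.0976 0.2617] rot [-2.146 -2.294 -0.   ]
```

View pics/a.png

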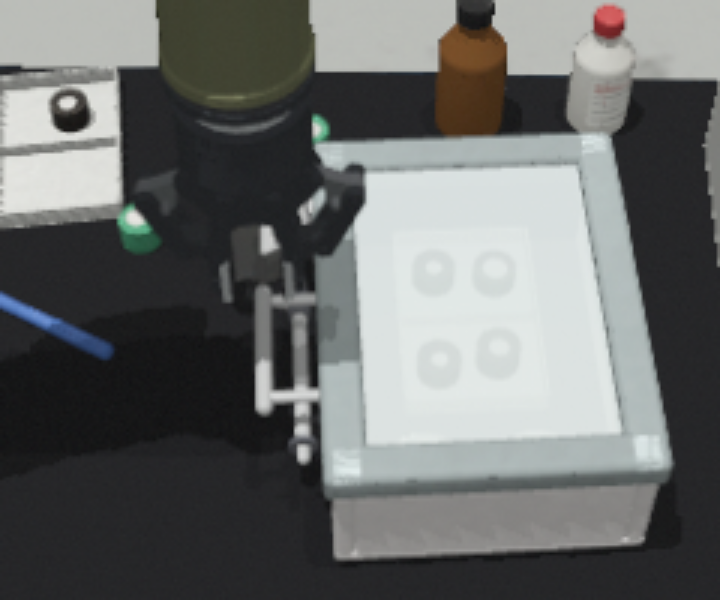

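The gripper is above the handle with its fingers spanning the bar (the bar is at (263,350) in the crop). I'm re-checking the settled pose before descending.

```bash
python3 - <<'E'
from h import *
g,r=grasp();h=W(Q,PTS["lid_handle"]);s=manip.read_state()
print(s["t"],g,s["joint_vel"],r.as_matrix().round(3).tolist())
rows(interp(g,r,h,RH(),4),0.3)
E
```

```text
5.5 [0.45320203 0.08999132 0.18684749] [-0.04332546 -0.02040252 -0.02953546  0.0219154   0.03118311  0.01070353
 -0.03525651] [[-0.051, 0.999, 0.003], [0.999, 0.051, -0.003], [-0.004, 0.003, -1.0]]
1.9 -0.7 20.0 0.001 0.001 -0.004 0.3; 1.9 -0.7 19.9 0.000 0.001 -0.003 0.3; 1.8 -0.7 20.0 0.001 0.001 -0.004 0.3; 1.9 -0.6 19.9 0.001 0.001 -0.004 0.3
end tcp [0.4498 0.0977 0.2617] rot [-2.146 -2.294 -0.   ]
```

{"op": "jog_arm", "data": {"steps": "0 0 20 0 0 0 0.3; 0 0 25 0 0 0 0.3; 0 0 20 0 0 0 0.3; 0 0 10 0 0 0 0.3; 0 0 5 0 0 0 0.3; 0 0 0 0 0 0 0.3; 0 0 0 0 0 0 0.3"}}

```text
t: 6.38
tool_pos: [0.45, 0.0977, 0.2622]
orientation: [2.147, 2.293, 0.001]
ft_force: [0.5, -0.1, 0.4]
grip_width: 0.0298
grasp_force: 0.0
```

{"op": "jog_arm", "data": {"steps": "0 0 0 0 0 0 1; 0 0 0 0 0 0 1; 0 0 0 0 0 0 1; 0 0 0 0 0 0 1", "newtons": 60}}

```text
t: 6.88
tool_pos: [0.4496, 0.0977, 0.2622]
orientation: [-2.146, -2.294, -0.0]
ft_force: [-2.5, -0.6, 6.0]
grip_width: 0.0089
grasp_force: 58.5
```

```bash
cat >> h.py <<'E'
def handle(th):
    return W(Q,[.1025-.245*np.cos(th)+.012*np.sin(th),-.03,.095+.245*np.sin(th)+.012*np.cos(th)])
def knob(ph,off=0):
    a=np.array([-.940,0,.342]);u=np.cos(ph)*np.array([0,-1,0])+np.sin(ph)*np.array([.342,0,.940])
    return W(Q,np.array([-.1195,.115,.072])+.085*u+.036*a)
E
python3 - <<'E'
from h import *
g,r=grasp();s=manip.read_state();print(g,r.as_matrix().round(3).tolist(),s["grip_width"])
ths=list(np.cumsum([.015,.03,.045]+[.05]*19+[.05,.05,.05,.03]));ths=[t for t in ths if t<1.17];print(np.round(ths,3))
C=(np.array([.4498,.0976,.2617]),RH())
a=rows([(handle(t),RH()) for t in ths[:12]],1,C)
rows([(handle(t),RH()) for t in ths[12:24]],1,a)
E
```

```text
[0.44960945 0.09770134 0.10753242] [[-0.066, 0.998, 0.0], [0.998, 0.066, 0.0], [0.0, 0.0, -1.0]] 0.008890448859322211
[0.015 0.045 0.09  0.14  0.19  0.24  0.29  0.34  0.39  0.44  0.49  0.54
 0.59  0.64  0.69  0.74  0.79  0.84  0.89  0.94  0.99  1.04  1.09  1.14 ]
0.1 0.2 -3.7 0.000 0.000 0.000 1; -0.0 0.6 -7.3 0.000 0.000 0.000 1; -0.0 1.3 -11.0 0.000 0.000 0.000 1; -0.0 2.0 -12.1 0.000 0.000 0.000 1; -0.0 2.6 -12.0 0.000 0.000 0.000 1; -0.0 3.2 -11.8 0.000 0.000 0.000 1; -0.0 3.8 -11.7 0.000 0.000 0.000 1; -0.0 4.3 -11.4 0.000 0.000 0.000 1; -0.0 5.0 -11.2 0.000 0.000 0.000 1; -0.0 5.4 -11.0 0.000 0.000 0.000 1; -0.0 6.1 -10.7 0.000 0.000 0.000 1; -0.0 6.5 -10.4 0.000 0.000 0.000 1
end tcp [0.4907 0.1004 0.386 ] rot [2.147 2.294 0.   ]
-0.0 7.1 -10.0 0.000 0.000 0.000 1; -0.0 7.5 -9.6 0.000 0.000 0.000 1; -0.0 8.1 -9.3 0.000 0.000 0.000 1; -0.0 8.5 -8.9 0.000 0.000 0.000 1; -0.0 8.9 -8.4 0.000 0.000 0.000 1; -0.0 9.3 -7.9 0.000 0.000 0.000 1; -0.0 9.7 -7.5 0.000 0.000 0.000 1; -0.0 10.1 -7.0 0.000 0.000 0.000 1; -0.0 10.4 -6.5 0.000 0.000 0.000 1; -0.0 10.7 -6.0 0.000 0.000 0.000 1; -0.0 11.0 -5.4 0.000 0.000 0.000 1; -0.0 11.3 -4.8 0.000 0.000 0.000 1
end tcp [0.6031 0.1078 0.4773] rot [2.147 2.294 0.   ]
```

{"op": "jog_arm", "data": {"steps": "0 0.2 -3.7 0 0 0 1; 0 0.6 -7.3 0 0 0 1; 0 1.3 -11 0 0 0 1; 0 2 -12.1 0 0 0 1; 0 2.6 -12 0 0 0 1; 0 3.2 -11.8 0 0 0 1; 0 3.8 -11.7 0 0 0 1; 0 4.3 -11.4 0 0 0 1; 0 5 -11.2 0 0 0 1; 0 5.4 -11 0 0 0 1; 0 6.1 -10.7 0 0 0 1; 0 6.5 -10.4 0 0 0 1"}}

```text
t: 8.38
tool_pos: [0.4893, 0.1008, 0.386]
orientation: [-2.144, -2.291, 0.006]
ft_force: [-6.5, 4.2, -13.2]
grip_width: 0.0088
grasp_force: 58.1
```

{"op": "jog_arm", "data": {"steps": "0 7.1 -10 0 0 0 1; 0 7.5 -9.6 0 0 0 1; 0 8.1 -9.3 0 0 0 1; 0 8.5 -8.9 0 0 0 1; 0 8.9 -8.4 0 0 0 1; 0 9.3 -7.9 0 0 0 1; 0 9.7 -7.5 0 0 0 1; 0 10.1 -7 0 0 0 1; 0 10.4 -6.5 0 0 0 1; 0 10.7 -6 0 0 0 1; 0 11 -5.4 0 0 0 1; 0 10.0 -4.2 0 0 0 1"}}

```text
t: 9.88
tool_pos: [0.5987, 0.1091, 0.4812]
orientation: [-2.14, -2.291, 0.0]
ft_force: [-21.7, 5.2, 19.8]
grip_width: 0.0088
grasp_force: 58.7
```

```bash
python3 - <<'E'
from h import *
from scipy.spatial.transform import Slerp
A=np.array([.6018,.1078,.4779-G]);K=knob(0);print(K,knob(1.43),knob(1.57))
R1=RH()*R.from_rotvec([0,0,np.pi/2])*R.from_rotvec([0,.2,0])
S=Slerp([0,10],R.concatenate([RH(),R1]))
up=A+[0,0,.06]; m=up+[-.09,.02,0]; v=K+[-.0,0,.09]
path=[(A,RH())]*2+[(A+[0,0,.03],RH()),(up,RH())]
path+=[(up+(m-up)*t/3,S(t)) for t in(1,2,3)]+[(m+(v-m)*t/7,S(3+t)) for t in range(1,8)]
end=[(v+(K-v)*t,R1) for t in(.3,.6,.8,.95,1)]+[(K,R1)]
a=rows(path[:12],.2,(A-[0,0,-G],RH()))
rows(path[12:]+end,-.1,a)
E
```

```text
[0.43501529 0.15682159 0.084312  ] [0.45891573 0.23163257 0.16342135] [0.45842053 0.24348621 0.16421197]
0.0 0.0 0.0 0.000 0.000 0.000 0.2; 0.0 0.0 0.0 0.000 0.000 0.000 0.2; 0.0 0.0 -30.0 0.000 0.000 0.000 0.2; 0.0 0.0 -30.0 0.000 0.000 0.000 0.2; 6.4 -32.1 0.0 -0.016 0.016 0.157 0.2; 1.7 -33.1 -0.3 -0.015 0.015 0.156 0.2; -3.1 -33.3 -0.8 -0.016 0.016 0.157 0.2; -4.4 -15.4 29.4 -0.016 0.016 0.156 0.2; -6.8 -15.2 29.1 -0.015 0.016 0.157 0.2; -9.3 -14.8 28.9 -0.016 0.015 0.156 0.2; -11.6 -14.0 28.5 -0.016 0.016 0.157 0.2; -13.6 -12.8 28.2 -0.016 0.016 0.156 0.2
end tcp [0.432  0.1429 0.3866] rot [-3.069 -0.593 -0.261]
-15.7 -11.3 27.8 -0.015 0.015 0.157 -0.1; -17.2 -9.5 27.6 -0.016 0.016 0.156 -0.1; -5.4 -0.0 26.4 0.000 0.000 0.000 -0.1; -5.3 -0.0 26.5 0.000 0.000 0.000 -0.1; -3.6 -0.0 17.6 0.000 0.000 0.000 -0.1; -2.7 -0.0 13.3 0.000 0.000 0.000 -0.1; -0.9 -0.0 4.4 0.000 0.000 0.000 -0.1; 0.0 -0.0 -0.0 0.000 0.000 0.000 -0.1
end tcp [0.4044 0.1548 0.2359] rot [-3.118 -0.103 -0.313]
```

{"op": "jog_arm", "data": {"steps": "0 0 0 0 0 0 0.2; 0 0 0 0 0 0 0.2; 0 0 -30 0 0 0 0.2; 0 0 -30 0 0 0 0.2; 6.4 -32.1 0 -0.016 0.016 0.157 0.2; 1.7 -33.1 -0.3 -0.015 0.015 0.156 0.2; -3.1 -33.3 -0.8 -0.016 0.016 0.157 0.2; -4.4 -15.4 29.4 -0.016 0.016 0.156 0.2; -6.8 -15.2 29.1 -0.015 0.016 0.157 0.2; -9.3 -14.8 28.9 -0.016 0.015 0.156 0.2; -11.6 -14 28.5 -0.016 0.016 0.157 0.2; -13.6 -12.8 28.2 -0.016 0.016 0.156 0.2"}}

```text
t: 11.38
tool_pos: [0.4321, 0.1423, 0.3853]
orientation: [-3.07, -0.583, -0.266]
ft_force: [0.1, 0.9, 0.5]
grip_width: 0.034
grasp_force: 0.0
```

{"op": "jog_arm", "data": {"steps": "-15.7 -11.3 27.8 -0.015 0.015 0.157 -0.1; -17.2 -9.5 27.6 -0.016 0.016 0.156 -0.1; -5.4 0 26.4 0 0 0 -0.1; -5.3 0 26.5 0 0 0 -0.1; -3.6 0 17.6 0 0 0 -0.1; -2.7 0 13.3 0 0 0 -0.1; -0.9 0 4.4 0 0 0 -0.1; 0 0 0 0 0 0 -0.1; 0 0 0 0 0 0 -0.1"}}

```text
t: 12.5
tool_pos: [0.4047, 0.1547, 0.2353]
orientation: [-3.117, -0.103, -0.315]
ft_force: [1.1, -0.8, -0.5]
grip_width: 0.0471
grasp_force: 0.0
```

```bash
python3 - <<'E'
from h import *
g,r=grasp();print(g,r.as_matrix().round(3).tolist(),manip.read_state()["t"])
d=optics.snapshot("scene");print(lm("scene","knob"),proj(d,knob(0)),lm("scene","lid_handle"),[proj(d,handle(t)).round(1).tolist() for t in(.9,1.,1.1)])
cv2.imwrite("pics/b.png",cv2.resize(d["img"][100:300,150:390],None,fx=3,fy=3)[:,:,::-1])
E
```

```text
[0.43549422 0.15675516 0.08368539] [[0.978, 0.066, 0.199], [0.065, -0.998, 0.013], [0.2, -0.0, -0.98]] 12.5
[230.4, 197.7] [[232.65623946 198.42858019]] [316.7, 135.7] [[[292.4, 148.4]], [[305.1, 142.6]], [[318.7, 137.6]]]
```

View pics/b.png

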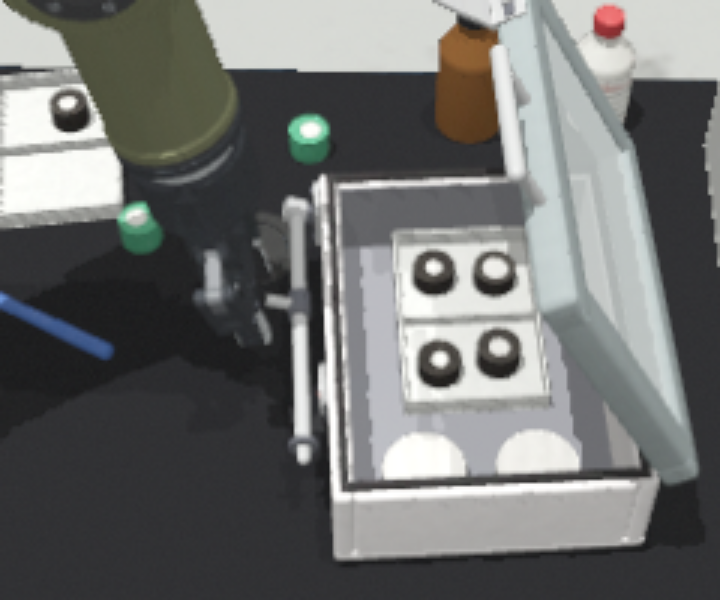

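The lid is open, at about 1.09, and the knob is between the fingers with its stem visible at (275,300). Close on it.

{"op": "jog_arm", "data": {"steps": "0 0 0 0 0 0 1; 0 0 0 0 0 0 1; 0 0 0 0 0 0 1; 0 0 0 0 0 0 1", "newtons": 40}}

```text
t: 13.15
tool_pos: [0.4044, 0.1533, 0.2351]
orientation: [-3.119, -0.1, -0.314]
ft_force: [-1.7, -5.8, 7.5]
grip_width: 0.0229
grasp_force: 38.7
```

```bash
python3 - <<'E'
from h import *
g,r=grasp();s=manip.read_state();print(g,s["grip_width"])
R1=RH()*R.from_rotvec([0,0,np.pi/2])*R.from_rotvec([0,.2,0])
C=(np.array([.4044,.1548,.2359]),R1)
ph=[.03,.09,.18,.30,.43,.56,.69,.82,.95,1.08,1.20,1.30];print(len(ph))
a=rows([(knob(p),R1) for p in ph],1,C)
b=rows([(knob(p),R1) for p in(1.36,1.40,1.42,1.42)],1,a)
E
```

```text
[0.43510003 0.15513653 0.08348511] 0.022920833964593004
12
1.3 -0.0 -2.2 0.000 0.000 0.000 1; 2.6 -0.3 -4.4 0.000 0.000 0.000 1; 4.0 -1.1 -6.4 0.000 0.000 0.000 1; 5.2 -2.4 -8.5 0.000 0.000 0.000 1; 5.3 -3.9 -8.8 0.000 0.000 0.000 1; 5.1 -5.3 -8.3 0.000 0.000 0.000 1; 4.7 -6.4 -7.6 0.000 0.000 0.000 1; 4.2 -7.6 -6.9 0.000 0.000 0.000 1; 3.6 -8.6 -5.9 0.000 0.000 0.000 1; 3.1 -9.3 -5.0 0.000 0.000 0.000 1; 2.2 -9.3 -3.6 0.000 0.000 0.000 1; 1.4 -8.1 -2.3 0.000 0.000 0.000 1
end tcp [0.4282 0.2188 0.3129] rot [-3.118 -0.103 -0.313]
0.6 -4.9 -1.1 0.000 0.000 0.000 1; 0.4 -3.4 -0.5 0.000 0.000 0.000 1; 0.1 -1.6 -0.2 0.000 0.000 0.000 1; 0.0 -0.0 -0.0 0.000 0.000 0.000 1
end tcp [0.4283 0.2287 0.3149] rot [-3.118 -0.103 -0.313]
```

{"op": "jog_arm", "data": {"steps": "1.3 0 -2.2 0 0 0 1; 2.6 -0.3 -4.4 0 0 0 1; 4 -1.1 -6.4 0 0 0 1; 5.2 -2.4 -8.5 0 0 0 1; 5.3 -3.9 -8.8 0 0 0 1; 5.1 -5.3 -8.3 0 0 0 1; 4.7 -6.4 -7.6 0 0 0 1; 4.2 -7.6 -6.9 0 0 0 1; 3.6 -8.6 -5.9 0 0 0 1; 3.1 -9.3 -5 0 0 0 1; 2.2 -9.3 -3.6 0 0 0 1; 1.4 -8.1 -2.3 0 0 0 1"}}

```text
t: 14.65
tool_pos: [0.4298, 0.2161, 0.3138]
orientation: [-3.118, -0.097, -0.32]
ft_force: [-3.0, -4.2, 9.7]
grip_width: 0.0227
grasp_force: 42.0
```

{"op": "jog_arm", "data": {"steps": "0.6 -4.9 -1.1 0 0 0 1; 0.4 -3.4 -0.5 0 0 0 1; 0 0 0 0 0 0 1; 0 0 0 0 0 0 1"}}

```text
t: 15.15
tool_pos: [0.4295, 0.2254, 0.3148]
orientation: [-3.118, -0.1, -0.318]
ft_force: [0.4, -6.9, 12.8]
grip_width: 0.0225
grasp_force: 43.2
```

```bash
python3 - <<'E'
from h import *
g,r=grasp();s=manip.read_state();print(s["t"],g,knob(1.4),s["grip_width"],s["ft_force"])
d=optics.snapshot("scene");print(lm("scene","lid_handle"),[proj(d,handle(t)).round(1).tolist() for t in(.9,.95,1.,1.05)])
P=lambda ph:W(Q,np.array([-.1195,.115,.072])+.2115*(np.cos(ph)*np.array([0,-1,0])+np.sin(ph)*np.array([.342,0,.940])))
print(lm("scene","rod_tip"),[proj(d,P(t)).round(1).tolist() for t in(1.3,1.35,1.4,1.45)])
cv2.imwrite("pics/c.png",cv2.resize(d["img"][80:280,180:400],None,fx=3,fy=3)[:,:,::-1])
E
```

```text
15.15 [0.46069041 0.22735368 0.16333849] [0.45894684 0.22911011 0.16304943] 0.022545574972177306 [ 0.38634044 -6.89177647 12.78739521]
[313.9, 136.2] [[[292.4, 148.4]], [[298.6, 145.4]], [[305.1, 142.6]], [[311.8, 140.0]]]
[285.1, 112.4] [[[284.0, 124.2]], [[284.2, 119.3]], [[284.3, 114.5]], [[284.3, 110.0]]]
```

View pics/c.png

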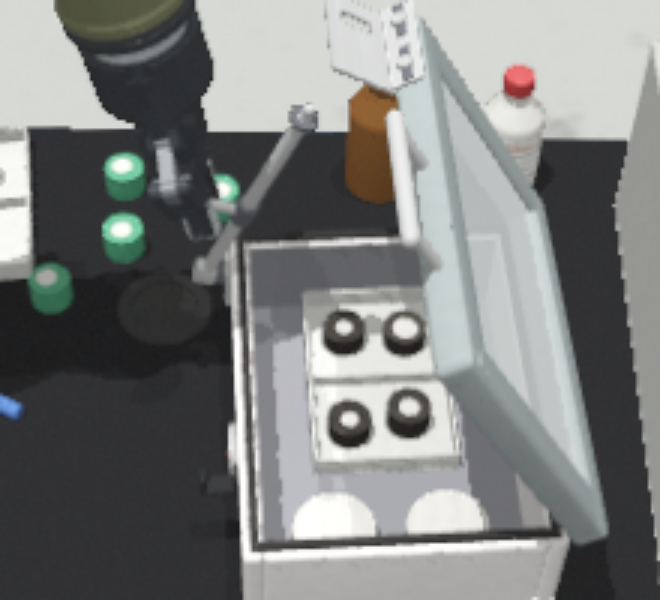

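The rod stands at about 1.40 (tip at (303,118) in the crop), clear of the lid, which is at about 1.06. I'll loosen the grip, ease to 1.43 and wait for the lid to sink onto the tip.

{"op": "jog_arm", "data": {"steps": "0 -1 -0.5 0 0 0 1; 0 -1 -0.5 0 0 0 1; 0 -0.5 0 0 0 0 1; 0 0 0 0 0 0 1; 0 0 0 0 0 0 1; 0 0 0 0 0 0 1; 0 0 0 0 0 0 1; 0 0 0 0 0 0 1; 0 0 0 0 0 0 1; 0 0 0 0 0 0 1; 0 0 0 0 0 0 1; 0 0 0 0 0 0 1", "newtons": 20}}

```text
t: 16.8
tool_pos: [0.4294, 0.2271, 0.3152]
orientation: [-3.12, -0.1, -0.318]
ft_force: [4.6, -8.2, 5.2]
grip_width: 0.0226
grasp_force: 42.6
```

{"op": "jog_arm", "data": {"steps": "0 0 0 0 0 0 1; 0 0 0 0 0 0 1; 0 0 0 0 0 0 1; 0 0 0 0 0 0 1; 0 0 0 0 0 0 1; 0 0 0 0 0 0 1; 0 0 0 0 0 0 1; 0 0 0 0 0 0 1; 0 0 0 0 0 0 1; 0 0 0 0 0 0 1; 0 0 0 0 0 0 1; 0 0 0 0 0 0 1"}}

```text
t: 18.3
tool_pos: [0.4294, 0.2271, 0.3152]
orientation: [-3.12, -0.1, -0.318]
ft_force: [4.9, -8.1, 5.6]
grip_width: 0.0224
grasp_force: 42.6
```

```bash
python3 - <<'E'
from h import *
g,r=grasp();s=manip.read_state();print(s["t"],g,s["grip_width"],s["ft_force"])
d=optics.snapshot("scene");print(lm("scene","lid_handle"),[proj(d,handle(t)).round(1).tolist() for t in(.9,.95,1.,1.05)])
E
```

```text
18.3 [0.46059838 0.22874898 0.16370027] 0.022440801447810268 [ 4.91466813 -8.08361664  5.57329365]
[305.6, 140.5] [[[292.4, 148.4]], [[298.6, 145.4]], [[305.1, 142.6]], [[311.8, 140.0]]]
```

{"op": "jog_arm", "data": {"steps": "0 0 0 0 0 0 0.33; 0 0 0 0 0 0 0.33; 0 0 0 0 0 0 0.33; 0 0 0 0 0 0 1; 0 0 0 0 0 0 1; 0 0 0 0 0 0 1", "newtons": 20}}

```text
t: 19.15
tool_pos: [0.4276, 0.2296, 0.3144]
orientation: [-3.118, -0.103, -0.312]
ft_force: [-2.0, -1.2, 2.9]
grip_width: 0.0233
grasp_force: 19.5
```

```bash
python3 - <<'E'
from h import *
g,r=grasp();s=manip.read_state();print(s["t"],g,s["grip_width"],s["ft_force"])
for p in(1.38,1.4,1.42,1.44,1.46):print(p,knob(p).round(4))
d=optics.snapshot("scene");print(lm("scene","lid_handle"),lm("scene","rod_tip"))
E
```

```text
19.15 [0.45822168 0.23162867 0.16273413] 0.023264380678846276 [-1.99947923 -1.16786846  2.90616128]
1.38 [0.459  0.2274 0.1628]
1.4 [0.4589 0.2291 0.163 ]
1.42 [0.4589 0.2308 0.1633]
1.44 [0.4589 0.2325 0.1635]
1.46 [0.4589 0.2342 0.1637]
[301.7, 141.9] [285.0, 108.3]
```

{"op": "jog_arm", "data": {"steps": "0 0 0 0 0 0 1; 0 0 0 0 0 0 1; 0 0 0 0 0 0 1; 0 0 0 0 0 0 1; 0 0 0 0 0 0 1; 0 0 0 0 0 0 1; 0 0 0 0 0 0 1; 0 0 0 0 0 0 1; 0 0 0 0 0 0 1; 0 0 0 0 0 0 1; 0 0 0 0 0 0 1; 0 0 0 0 0 0 1"}}

```text
t: 20.8
tool_pos: [0.4277, 0.2295, 0.3143]
orientation: [-3.118, -0.103, -0.312]
ft_force: [-5.0, -0.6, 3.4]
grip_width: 0.0232
grasp_force: 19.6
```

{"op": "jog_arm", "data": {"steps": "0 0 0 0 0 0 1; 0 0 0 0 0 0 1; 0 0 0 0 0 0 1; 0 0 0 0 0 0 1; 0 0 0 0 0 0 1; 0 0 0 0 0 0 1; 0 0 0 0 0 0 1; 0 0 0 0 0 0 1; 0 0 0 0 0 0 1; 0 0 0 0 0 0 1; 0 0 0 0 0 0 1; 0 0 0 0 0 0 1"}}

```text
t: 22.3
tool_pos: [0.4277, 0.2295, 0.3143]
orientation: [-3.118, -0.103, -0.312]
ft_force: [-4.3, -0.1, 3.4]
grip_width: 0.0232
grasp_force: 19.6
```

```bash
python3 - <<'E'
from h import *
s=manip.read_state()
d=optics.snapshot("scene");u=lm("scene","lid_handle");print(u,lm("scene","rod_tip"))
print(least_squares(lambda t:proj(d,handle(t[0]))[0]-u,[.95]).x, s["t"])
E
```

```text
None [282.4, 106.4]Traceback (most recent call last):
  File "<stdin>", line 4, in <module>
    return func(*args, **kwargs)
    vector_fun = VectorFunction(
        fun_wrapped,
    ...<6 lines>...
        workers=workers
    )
    self._update_fun()
    ~~~~~~~~~~~~~~~~^^
    self.f = self.fun_wrapped(xp_copy(self.x))
             ~~~~~~~~~~~~~~~~^^^^^^^^^^^^^^^^^
    return np.atleast_1d(self.fun(x))
                         ~~~~~~~~^^^
    return self.f(x, *self.args, **self.kwargs)
           ~~~~~~^^^^^^^^^^^^^^^^^^^^^^^^^^^^^^
  File "<stdin>", line 4, in <lambda>
TypeError: unsupported operand type(s) for -: 'float' and 'NoneType'
```

```bash
cat >> h.py <<'E'
def lid():
    for c in("scene","top"):
        d=optics.snapshot(c);r=optics.landmark_of(c,"lid_handle")
        if r:
            u=np.array(r[0]["location"]);f=least_squares(lambda t:proj(d,handle(t[0]))[0]-u,[.95]);print(c,"lid",f.x.round(3),"res",f.fun.round(1),u,r[0]["score"])
    s=manip.read_state();print(s["t"],np.round(s["ft_force"],1))
E
python3 -c "
from h import *
lid();lid()"
```

```text
scene lid [0.891] res [-0.1 -0.1] [291.4 149.1] 0.76
top lid [0.919] res [-0.6  0. ] [316.1 162.3] 0.95
22.65 [-5.1  0.1  3.2]
scene lid [0.933] res [0.8 1.7] [295.6 144.8] 0.62
top lid [0.916] res [ 1.5 -0.1] [314.1 162.8] 0.63
22.85 [-5.1  0.1  3. ]
```

The lid is resting on the tip at about 0.92. Begin the slow slide.

{"op": "jog_arm", "data": {"steps": "0 -0.25 0 0 0 0 1; 0 -0.25 0 0 0 0 1; 0 -0.25 0 0 0 0 1; 0 -0.25 0 0 0 0 1; 0 -0.25 0 0 0 0 1; 0 -0.25 0 0 0 0 1; 0 -0.25 -0.1 0 0 0 1; 0 -0.25 0 0 0 0 1; 0 -0.25 -0.1 0 0 0 1; 0 -0.25 0 0 0 0 1; 0 -0.25 -0.1 0 0 0 1; 0 -0.25 0 0 0 0 1"}}

```text
t: 24.35
tool_pos: [0.4277, 0.2308, 0.3144]
orientation: [-3.12, -0.1, -0.312]
ft_force: [-3.3, -6.6, 3.6]
grip_width: 0.0233
grasp_force: 19.7
```

{"op": "jog_arm", "data": {"steps": "0 -0.25 0 0 0 0 1; 0 -0.25 0 0 0 0 1; 0 -0.25 0 0 0 0 1; 0 -0.25 0 0 0 0 1; 0 -0.25 0 0 0 0 1; 0 -0.25 0 0 0 0 1; 0 -0.25 -0.1 0 0 0 1; 0 -0.25 0 0 0 0 1"}}

```text
t: 25.35
tool_pos: [0.4277, 0.2321, 0.3145]
orientation: [-3.121, -0.099, -0.312]
ft_force: [-2.7, -9.2, 4.6]
grip_width: 0.0234
grasp_force: 19.8
```

{"op": "jog_arm", "data": {"steps": "0 0 0 0 0 0 1; 0 0 0 0 0 0 1"}}

```text
t: 25.6
tool_pos: [0.4277, 0.2321, 0.3146]
orientation: [-3.121, -0.099, -0.312]
ft_force: [-4.0, -7.6, 4.7]
grip_width: 0.0234
grasp_force: 19.8
```

```bash
python3 -c "
from h import *
lid();lid();print(grasp()[0],lm('scene','rod_tip'))"
```

```text
scene lid [0.927] res [1.1 2.4] [294.6 144.4] 0.67
top lid [0.912] res [ 0. -0.] [315.6 163.2] 0.66
25.8 [-2.4 -8.   4.7]
scene lid [0.923] res [1.4 2.9] [293.8 144.1] 0.87
top lid [0.911] res [-2.7  0.2] [318.3 163.1] 0.65
26.0 [-3.4 -8.5  4.5]
[0.45820044 0.23356507 0.16290039] [282.7, 106.9]
```

{"op": "jog_arm", "data": {"steps": "0 -0.25 0 0 0 0 1; 0 -0.25 0 0 0 0 1; 0 -0.25 0 0 0 0 1; 0 -0.25 0 0 0 0 1; 0 -0.25 0 0 0 0 1; 0 -0.25 0 0 0 0 1"}}

```text
t: 26.8
tool_pos: [0.4277, 0.2334, 0.3147]
orientation: [-3.121, -0.099, -0.312]
ft_force: [-4.4, -9.0, 5.6]
grip_width: 0.0235
grasp_force: 19.9
```

{"op": "jog_arm", "data": {"steps": "0 -0.25 0 0 0 0 1; 0 -0.25 0 0 0 0 1; 0 -0.25 0 0 0 0 1; 0 -0.25 0 0 0 0 1; 0 -0.25 0 0 0 0 1; 0 -0.25 0 0 0 0 1"}}

```text
t: 27.55
tool_pos: [0.4277, 0.2348, 0.315]
orientation: [-3.121, -0.099, -0.313]
ft_force: [-4.0, -9.3, 9.5]
grip_width: 0.0232
grasp_force: 20.0
```

{"op": "jog_arm", "data": {"steps": "0 -0.25 0 0 0 0 1; 0 -0.25 0 0 0 0 1; 0 -0.25 0 0 0 0 1; 0 -0.25 0 0 0 0 1; 0 -0.25 0 0 0 0 1; 0 -0.25 0 0 0 0 1"}}

```text
t: 28.3
tool_pos: [0.4276, 0.2365, 0.3148]
orientation: [-3.121, -0.099, -0.313]
ft_force: [-3.7, -8.7, 6.7]
grip_width: 0.0237
grasp_force: 20.1
```

{"op": "jog_arm", "data": {"steps": "0 -0.25 -0.1 0 0 0 1; 0 -0.25 -0.1 0 0 0 1; 0 -0.25 -0.1 0 0 0 1; 0 -0.25 0 0 0 0 1; 0 -0.25 0 0 0 0 1; 0 -0.25 0 0 0 0 1"}}

```text
t: 29.05
tool_pos: [0.4276, 0.238, 0.315]
orientation: [-3.121, -0.099, -0.313]
ft_force: [-2.7, -8.3, 4.7]
grip_width: 0.0233
grasp_force: 20.0
```

{"op": "jog_arm", "data": {"steps": "0 -0.25 0 0 0 0 1; 0 -0.25 0 0 0 0 1; 0 -0.25 0 0 0 0 1; 0 -0.25 0 0 0 0 1; 0 -0.25 0 0 0 0 1; 0 -0.25 0 0 0 0 1"}}

```text
t: 29.8
tool_pos: [0.4276, 0.2396, 0.3153]
orientation: [-3.121, -0.099, -0.314]
ft_force: [-2.9, -7.5, 7.9]
grip_width: 0.0232
grasp_force: 20.1
```

```bash
python3 -c "
from h import *
lid();print(grasp()[0],lm('scene','rod_tip'))"
```

```text
scene lid [0.932] res [1.3 2.8] [295.  143.7] 0.64
top lid [0.92] res [ 0.2 -0. ] [315.3 162.2] 0.64
30.0 [-4.2 -8.4  7.5]
[0.45828272 0.24130812 0.16366929] None
```

{"op": "jog_arm", "data": {"steps": "0 -0.25 0 0 0 0 1; 0 -0.25 -0.1 0 0 0 1; 0 -0.25 0 0 0 0 1; 0 -0.25 -0.1 0 0 0 1; 0 -0.25 0 0 0 0 1; 0 -0.25 0 0 0 0 1"}}

```text
t: 30.8
tool_pos: [0.4274, 0.2411, 0.3154]
orientation: [-3.121, -0.099, -0.314]
ft_force: [-3.0, -9.3, 7.0]
grip_width: 0.0238
grasp_force: 20.0
```

{"op": "jog_arm", "data": {"steps": "0 -0.25 0 0 0 0 1; 0 -0.25 0 0 0 0 1; 0 -0.25 0 0 0 0 1; 0 -0.25 0 0 0 0 1; 0 -0.25 0 0 0 0 1; 0 -0.25 0 0 0 0 1"}}

```text
t: 31.55
tool_pos: [0.4273, 0.2429, 0.3152]
orientation: [-3.121, -0.1, -0.314]
ft_force: [-1.2, -6.7, 3.4]
grip_width: 0.0235
grasp_force: 20.1
```

{"op": "jog_arm", "data": {"steps": "0 -0.25 0 0 0 0 1; 0 -0.25 0 0 0 0 1; 0 -0.25 0 0 0 0 1; 0 -0.25 0 0 0 0 1"}}

```text
t: 32.05
tool_pos: [0.4271, 0.2458, 0.3155]
orientation: [-3.118, -0.102, -0.315]
ft_force: [-0.3, -4.2, 4.5]
grip_width: 0.0232
grasp_force: 19.9
```

{"op": "jog_arm", "data": {"steps": "0 0 0 0 0 0 1; 0 0 0 0 0 0 1; 0 0 0 0 0 0 1; 0 0 0 0 0 0 1"}}

```text
t: 32.55
tool_pos: [0.427, 0.246, 0.3155]
orientation: [-3.117, -0.103, -0.314]
ft_force: [1.1, -3.7, 5.7]
grip_width: 0.0232
grasp_force: 19.9
```

```bash
python3 -c "
from h import *
lid();lid();print(grasp()[0],[ (p,knob(p)[1].round(4)) for p in (1.57,1.6,1.63,1.66)])"
```

```text
scene lid [0.912] res [0.3 0.6] [293.5 147.1] 0.82
top lid [0.907] res [-3.3  0.3] [319.  163.6] 0.83
32.75 [ 1.8 -3.3  4.9]
scene lid [0.919] res [0.3 0.7] [294.4 146.6] 0.94
top lid [0.903] res [-2.1  0.2] [317.8 164.3] 0.65
32.95 [ 1.9 -3.5  5.5]
[0.4578092  0.24801048 0.16392731] [(1.57, np.float64(0.2435)), (1.6, np.float64(0.246)), (1.63, np.float64(0.2486)), (1.66, np.float64(0.2511))]
```

{"op": "jog_arm", "data": {"steps": "0 0 0 0 0 0 1; 0 0 0 0 0 0 1; 0 0 0 0 0 0 1; 0 0 0 0 0 0 1; 0 0 0 0 0 0 1; 0 0 0 0 0 0 1; 0 0 0 0 0 0 1; 0 0 0 0 0 0 1"}}

```text
t: 33.95
tool_pos: [0.4269, 0.246, 0.3155]
orientation: [-3.117, -0.103, -0.314]
ft_force: [3.2, -4.7, 5.3]
grip_width: 0.0237
grasp_force: 19.9
```

```bash
python3 -c "
from h import *
lid();lid()
d=optics.snapshot('scene');cv2.imwrite('pics/d.png',cv2.resize(d['img'][80:230,200:400],None,fx=4,fy=4,interpolation=2)[:,:,::-1])"
```

```text
scene lid [0.884] res [1.  1.9] [289.4 147.5] 0.73
top lid [0.86] res [-3.   0.2] [319.1 169.8] 0.76
34.15 [ 3.9 -3.5  5.3]
top lid [0.888] res [-2.6  0.2] [318.5 166.2] 0.91
34.35 [ 2.6 -3.7  5.1]
```

View pics/d.png

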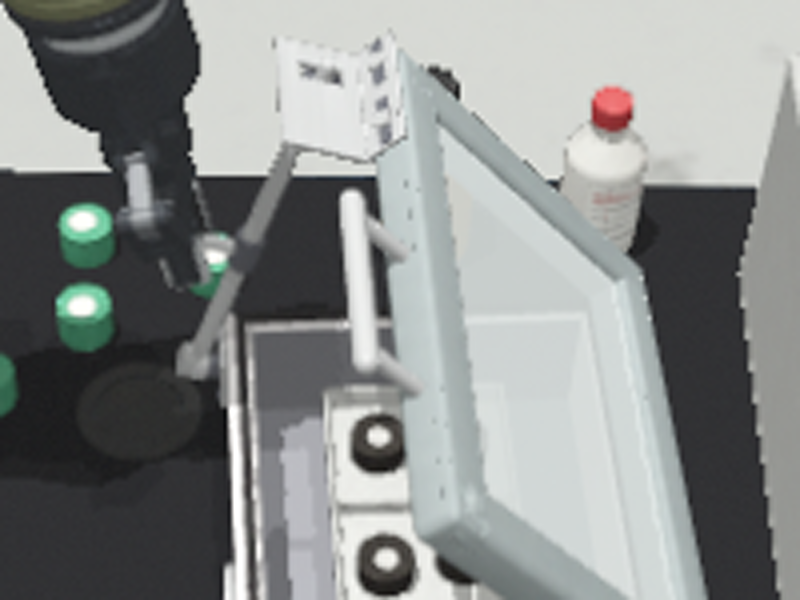

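The picture shows the tip in the keeper's slot at (322,70), and the lid has fallen from about 0.92 to about 0.88. I'll take the push off and let it settle.

{"op": "jog_arm", "data": {"steps": "0 0.4 0 0 0 0 1; 0 0.4 0 0 0 0 1; 0 0.2 0 0 0 0 1; 0 0 0 0 0 0 1; 0 0 0 0 0 0 1; 0 0 0 0 0 0 1; 0 0 0 0 0 0 1; 0 0 0 0 0 0 1"}}

```text
t: 35.4
tool_pos: [0.4269, 0.2456, 0.3154]
orientation: [-3.117, -0.104, -0.314]
ft_force: [5.3, 2.0, -0.7]
grip_width: 0.0236
grasp_force: 19.8
```

```bash
python3 -c "
from h import *
lid();lid();lid();print(grasp()[0])"
```

```text
scene lid [0.887] res [0.7 1.3] [290.1 147.9] 0.86
top lid [0.881] res [-2.3  0.2] [318.2 167.1] 0.65
35.6 [ 4.9  1.  -0.6]
scene lid [0.892] res [1.7 3.4] [289.7 145.5] 0.72
top lid [0.86] res [-3.1  0.2] [319.2 169.7] 0.78
35.8 [ 3.9  0.5 -0.8]
scene lid [0.859] res [1.5 2.7] [286.  148.3] 0.9
top lid [0.866] res [-1.   0.1] [317.1 169.1] 0.9
36.0 [ 4.8  1.6 -0.4]
[0.45766764 0.24786685 0.16379479]
```

The force reverses when I back off, so the slot is holding the rod. Release and retract.

{"op": "jog_arm", "data": {"steps": "0 0 0 0 0 0 0.3; 0 0 0 0 0 0 0.1; 0 0 0 0 0 0 -0.1; 0 0 0 0 0 0 -0.1; 0 0 0 0 0 0 -0.1; -5 0 -10 0 0 0 -0.1; -5 0 -15 0 0 0 -0.1; -10 0 -25 0 0 0 -0.1; -15 0 -25 0 0 0 -0.1; -15 0 -25 0 0 0 -0.1; -15 0 -15 0 0 0 -0.1; 0 0 0 0 0 0 -0.1"}}

```text
t: 37.5
tool_pos: [0.3394, 0.2391, 0.4164]
orientation: [-3.115, -0.105, -0.313]
ft_force: [0.0, 0.2, 0.1]
grip_width: 0.0469
grasp_force: 0.0
```

```bash
python3 -c "
from h import *
lid();lid();print(lm('scene','rod_tip'))
for l,z in dict(brown_bottle_mid=.066,white_bottle_mid=.057,green_mount_mid=.012,eye_loupe_mid=.019).items():
  d=optics.snapshot('scene');print(l,[atz(d,r['location'],z).round(3).tolist() for r in optics.landmark_of('scene',l) if r['score']>.4])
cv2.imwrite('pics/e.png',cv2.resize(d['img'][80:230,200:400],None,fx=4,fy=4,interpolation=2)[:,:,::-1])"
```

```text
scene lid [0.872] res [0.3 0.6] [288.7 149.6] 0.68
top lid [0.864] res [-3.   0.2] [319.1 169.3] 0.78
37.7 [0.6 0.2 0.1]
scene lid [0.878] res [1.5 2.9] [288.2 146.9] 0.58
top lid [0.88] res [-3.6  0.3] [319.5 167.2] 0.88
37.9 [-0.3  0.3  0.3]
[285.1, 93.2]
brown_bottle_mid [[0.543, 0.318, 0.066]]
white_bottle_mid [[0.699, 0.409, 0.057]]
green_mount_mid [[0.337, 0.27, 0.012], [0.388, 0.397, 0.012], [0.466, 0.367, 0.012], [0.386, 0.335, 0.012]]
eye_loupe_mid [[0.369, -0.076, 0.019], [0.336, 0.259, 0.019]]
```

View pics/e.png

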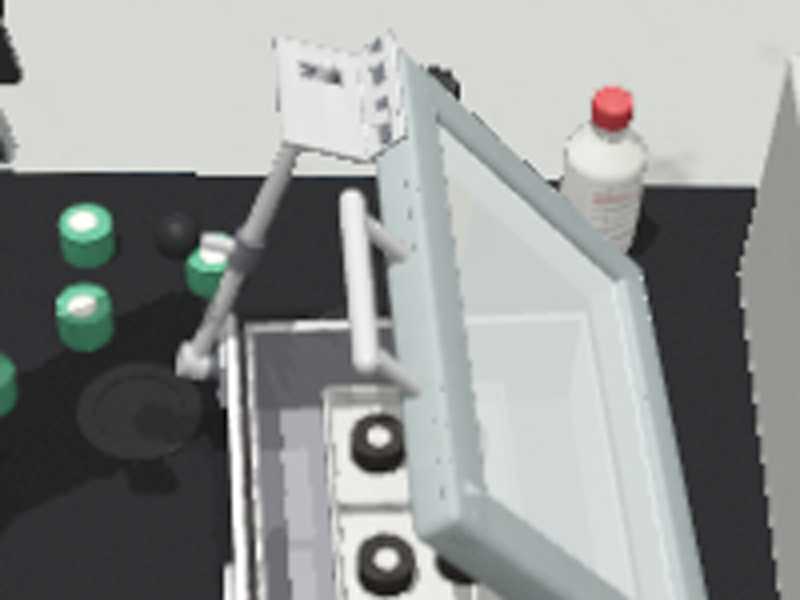

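The rod stands by itself in the slot (tip at (322,70)) and the lid holds at about 0.873. The white bottle, the green mounts and the loupe read where they were; the brown bottle is mostly hidden behind the lid, with only its cap showing at (445,80). The gripper is clear. Handing in.

```bash
python3 -c "
from h import *
print(manip.sign_off())"
```

```text
the job is handed in; nothing more can be done
None
```

The chest is open, with its lid resting at about 0.873 on the prop rod seated in the keeper slot. The job was handed in at about 38 s with the gripper clear. The white bottle, green specimen and loupe read unmoved; the brown bottle was mostly hidden behind the lid at the last look.

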